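# Mesh a splined reel hub into the counter's drive and hold it down

### The arm

A 6-joint arm with a two-finger parallel gripper is mounted at the origin on the work surface. World frame = base frame: x ahead of the robot, y to its left, z up, the work surface at z = 0. Lengths are in mm, angles in rad, forces in N, time in s.
With the tool pointing down it reaches from about 350 to 875 mm from the base axis. Payload 15.5 kg.
Tool frame: the origin (TCP) lies between the finger pads; the fingertips stand 25 mm ahead of it and the grasp point (between the pads) lies 6 mm ahead of it; z points along the fingers, y is the direction in which the jaws open and shut (so a half turn about z gives the same grasp; the last joint's range is limited). The gripper opens to 85 mm and grips with 20 to 120 N. Pads are 22 mm wide; open, the fingers measure 114 mm over their backs; the gripper's body (76 mm by 85 mm) begins 54 mm behind the grasp point. The pads swing forward as they close: fully open they stand 13 mm farther back than shut.
Start: joints at [-1.242, 0.494, 1.345, -0, 1.302, -0.096], TCP at [257.018, -569.709, 256.277] pointing down, gripper open.
Joint ranges: [-2.91, 2.91], [-0.82, 2.16], [0.22, 2.67], [-1.22, 4.37], [0.12, 2.79], [-3.08, 3.08]. Speed limits (rad/s): [1.89, 1.89, 2.57, 3.01, 3.01, 3.01].

### API

Orientations are given as a unit quaternion [w, x, y, z].
In Python, from station import ctrl gives the robot as it stands. The module is installed in compiled form; this text tells all that it offers.
- The arm moves only by the tool servo_tool, never from a script. Its argument "moves" is a list of rows, each an object of numbers: "wx", "wy", "wz": the turn, a rotation vector about the tool's x, y, z in degrees; "dx", "dy", "dz": the shift along the tool's x, y, z in mm; "hand": the opening, from 0 (shut) to 1 (fully open). In form: [{"wx": .., "wy": .., "wz": .., "dx": .., "dy": .., "dz": .., "hand": ..}, ...]. A call has 1 to 12 rows; each row shifts and turns the commanded pose from where the row before left it, along the tool's axes as they then stand; what a row does not reach is not made up. A row lasts 1/10 s, in which the tool goes at most 50 mm and 8.59 degrees, less where a joint would pass 70% of its speed; a pose out of reach is approached as far as the arm can. A call with a gripper value outside its range is refused whole. The fingers move at their own pace and stop on an object; the grip force is fixed at half the most. Time passes only in rows, so rows that do not move let the fingers close. It gives the time, the measured TCP pose, the force and the opening at its end, in the units of the state.
- ctrl.get_state(): the state, without advancing time (a new reading comes with each control period).
- ctrl.read_camera(name): name is "scene" or "side" or "wrist"; returns a dict with "image" (400x640x3 uint8, red, green, blue), "range_z" (400x640 float32, mm along the optical axis (not along the pixel's ray), 0 where there is no reading), "fx", "fy", "cx", "cy" (pixels), "rvec" (rotation vector, rad) and "tvec" (3), from world to camera coordinates, as OpenCV has them. Camera axes: x right, y down, z forward; pixel columns grow to the right and rows downward; lengths in mm; the calibration is good to about 2 mm. The wrist camera is an equidistant fisheye: a pixel r from the principal point sees the ray r / f radians off the axis. A picture is of the moment at which its call begins.
- ctrl.finish_job(): hands the job in, once; it reports no verdict.
The state is a dict: "time_s": time; "qpos": joint angles; "joint_velocities": joint speeds; "joint_torque": joint torques, N m; "position": TCP position; "orientation": TCP orientation; "contact_force": force on the tool from outside, world axes, zero at the start; "ft_torque": the same for the moment, N m; "gripper_width": finger opening in mm.
Only numpy, scipy, OpenCV 4.12 (cv2) and the standard library are available. Lean on these libraries where they do the work, as an engineer would, in place of code of your own. Each camera call takes 0.05 s, during which the arm holds its last target.

### The job

Lift the yellow cover plate off the two pins of the grey reel-counter drive unit and lay it gently and flat in the blue tray, then let go of it. Then take the orange reel hub out of its black stand, put its stem into the drive socket, turn it until the splines mesh and push it fully home, until its flange sits flush on the socket. A spring in the socket pushes the hub back out, so finish with the gripper still holding the hub and pressing it down; leave everything else on the table where it is.

Things in the scene. Friction and masses are not known exactly. Their poses are not given: they have to be found in the camera images.
- drive: Fixed grey drive unit of the reel counter, 130 x 130 mm, level top face 90 mm up; origin at the centre of its underside. Two steel pins, 6 mm across and 10 mm tall, stand on the top face 43 mm from the centre along this frame's y and -y. The cover lies on the top face, over the socket.
- socket_mouth (a point): Centre of the steel spline socket's mouth, 1 mm below the drive unit's top face, z up; hidden under the cover at first. Cross-shaped slot along this frame's x and y: arms 12 mm wide, reaching 17.5 mm from the centre, 45 mm deep. It never turns, but its angle to the housing differs each time. Hub fully home: its flange underside lies on the mouth, hub_head 31 mm above this point.
- ejector (a joint): Travel in m of the brass spring ejector (13 mm across) in the middle of the socket. At 0 (free) its top is 20 mm below the mouth. The hub's nose meets it 12 mm before home, so it reads about 0.012 with the hub home. It pushes up with 4 N at 0, rising to about 9 N at home.
- cover_handle (a point): Middle of the black handle bar of the yellow cover, the place to grip. The bar lies along this frame's y: 60 mm long, 16 mm wide (x), 14 mm high, its top 8 mm above and underside 6 mm below this point; posts to the plate 26 mm to either side along y, open between. Plate top 26 mm, plate underside 30 mm below this point. z up.
- cover_plate (a point): Centre of the loose yellow cover plate, 110 x 110 x 4 mm, 0.22 kg or so; underside 2 mm below this point; same axes as cover_handle. Its two 11 mm holes, 43 mm from the centre along y and -y, sit over the drive unit's pins; it is free once lifted more than 10 mm.
- cover: The loose yellow cover with its handle; origin at the centre of the plate's underside, z up through the handle.
- hub_head (a point): Centre of the orange flat-sided head of the loose reel hub, the place to grip: 40 mm long along this frame's x, 24 mm thick along y (grip across this), 48 mm high (24 mm up and down). Below it a round flange, 50 mm across, 6 mm thick, underside 31 mm below this point; below that the stem, whose tip is 63 mm below this point. Starts upright at any angle.
- hub: The reel hub, about 0.14 kg; origin on its axis at the flange's underside, axes as hub_head. Stem: four ribs along x, -x, y, -y, 8 mm thick, reaching 16 mm from the axis, 22 mm long; then a round nose 14 mm across, 10 mm long, tapered to 6 mm. The nose enters the socket at any angle; the ribs only in line with the cross, at any of the four quarter turns.
- stand: Fixed black round stand, 64 mm across, 45 mm tall, with a 37 mm hole in which the hub's stem hangs, flange on its top; origin at the centre of its underside. Stand and tray may swap sides.
- tray_floor (a point): Centre of the inner floor, 5 mm above the table, of the fixed blue tray: 180 mm (along this frame's x) by 160 mm (y) outside, walls 5 mm thick, rim 28 mm above the table (23 mm above the floor). Empty.
- tape_mid (a point): Bystander: centre of a roll of amber packing tape lying flat, 90 mm across, 24 mm high.
- reel_mid (a point): Bystander: centre of a white component reel lying flat, 178 mm across, 12 mm high.
- carton_mid (a point): Bystander: centre of a cardboard carton, 100 x 140 x 60 mm.
- pen: Bystander: black marker pen lying on the table, about 140 mm long, 12 mm thick.
- driver_grip (a point): Bystander: handle of a screwdriver lying on the table.
- spool_mid (a point): Bystander: centre of a small green and copper spool, 40 mm across, 24 mm high, standing on the table about 85 mm beyond the stand.
Things that resemble listed ones, but are neither listed nor needed, are in the scene too. What is meant by the part that bears tray_floor is not purple or turquoise, and is the smaller of those in its own colour.

How it is judged:
By the outcome, as a careful person would: the job done as asked, in the order asked, and still so for the second after the job is handed in, while the arm keeps its last pose, push and grip.
It also fails if it takes over 61 s, if anything falls off the work surface, if the arm or the gripper's body presses on something with over 40 N, if the wrist force passes 120 N, or if a joint passes its speed limit or range.

## Working session

There is one attempt and no reset: what is moved stays moved. The work goes in short steps, Python scripts to look and compute and a tool call to move; the robot and the scene stay as the last step left them, time stands still between calls to the robot, and variables do not carry over. Pictures are saved under pics/ and viewed, and the job is handed in when it is done.

Besides the shell and the picture viewer there is one more tool, called after "Call:" by a JSON object that holds its "op" and its "data", one argument or row to a line. servo_tool: Moves the arm, as the interface text tells. Its arguments: {"type":"object","properties":{"moves":{"type":"array","items":{"type":"object","properties":{"wx":{"type":"number"},"wy":{"type":"number"},"wz":{"type":"number"},"dx":{"type":"number"},"dy":{"type":"number"},"dz":{"type":"number"},"hand":{"type":"number"}}}}},"required":["moves"]}

```bash
mkdir -p pics; cat > h.py <<'E'
import numpy as np, cv2
from station import ctrl
def cam(n,save=None):
    d=ctrl.read_camera(n)
    d['image']=np.asarray(d['image']);d['range_z']=np.asarray(d['range_z'])
    np.savez('last_%s.npz'%n,**d)
    if save: cv2.imwrite('pics/'+save,cv2.cvtColor(d['image'],cv2.COLOR_RGB2BGR))
    return d
def load(n):
    return dict(np.load('last_%s.npz'%n))
def ray(d,u,v,fish=False):
    x=(np.asarray(u,float)-d['cx'])/d['fx'];y=(np.asarray(v,float)-d['cy'])/d['fy']
    if fish:
        r=np.hypot(x,y)+1e-12
        c=np.stack([x/r*np.sin(r),y/r*np.sin(r),np.cos(r)],-1)
    else: c=np.stack([x,y,np.ones_like(x)],-1)
    R=cv2.Rodrigues(np.asarray(d['rvec'],float))[0];t=np.asarray(d['tvec'],float).ravel()
    return -R.T@t, c@R, c
def onplane(d,u,v,z,fish=False):
    o,w,_=ray(d,u,v,fish); s=(z-o[2])/w[...,2]
    return o+w*s[...,None]
def depthpts(d,u,v,fish=False):
    o,w,c=ray(d,u,v,fish)
    rz=d['range_z'][np.asarray(v,int),np.asarray(u,int)]
    return o+w*(rz/c[...,2])[...,None]
E
python3 - <<'E'
from h import *
for n in ['scene','side','wrist']:
    d=cam(n,n+'0.png'); o,w,_=ray(d,d['cx'],d['cy']); print(n,o.round(),w.round(2),d['fx'],d['cx'],d['cy'])
s=ctrl.get_state(); print(s)
E
```

```text
scene [ 984. -556. 1220.] [-0.37  0.48 -0.8 ] 516.4076320290477 312.42208445787 200.9205064173971
side [-141.  850.  715.] [ 0.54 -0.64 -0.54] 407.7912308741364 315.84268102833516 202.5118027987334
wrist [ 323. -541.  374.] [-0.26 -0.11 -0.96] 309.70691628693146 315.8290044788613 200.64604813611066
{'time_s': 0.15, 'qpos': array([-1.24249940e+00,  4.94067594e-01,  1.34600670e+00, -4.38201548e-06,
        1.30250128e+00, -9.54883147e-02]), 'joint_velocities': array([-0.00264347, -0.00101319, -0.00347357,  0.0003441 , -0.00086415,
        0.0006771 ]), 'joint_torque': array([ 4.60173425e-03, -8.82543325e+01, -3.84066367e+01,  2.28607173e-04,
        7.13141490e-03,  7.20902676e-05]), 'position': array([ 256.93124853, -569.45632932,  255.81427469]), 'orientation': array([-4.87888899e-04,  9.77634387e-01,  2.10311112e-01, -5.91770081e-05]), 'contact_force': array([-0.58757682, -1.31233069,  0.60618993]), 'ft_torque': array([ 0.05304142,  0.02584329, -0.10510297]), 'gripper_width': 85.44228648567682}
```

View pics/scene0.png

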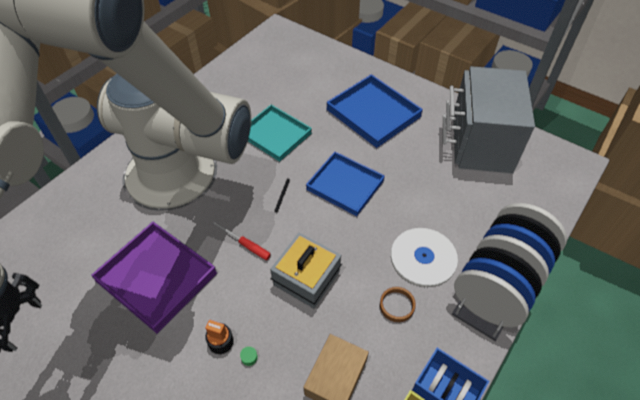

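View pics/side0.png

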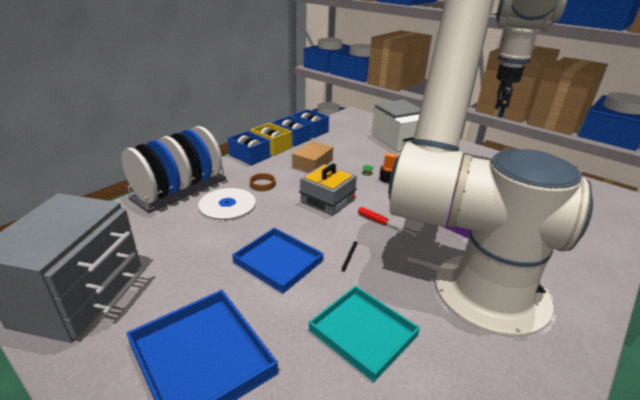

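View pics/wrist0.png

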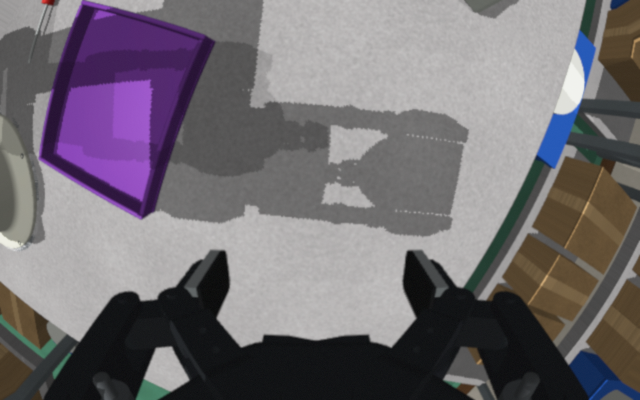

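Scene view: yellow cover with black handle at (305,262), hub in stand at (218,335), and spool at (248,356). There are two blue trays, at (345,183) and (374,110), plus purple (154,275) and turquoise (278,132) trays. The blue tray at (345,183) looks like the smaller one, so I'll measure both.

```bash
python3 - <<'E'
from h import *
d=load('scene'); im=d['image']; hsv=cv2.cvtColor(im,cv2.COLOR_RGB2HSV)
V,U=np.mgrid[0:400,0:640]; P=depthpts(d,U,V)
np.save('P.npy',P)
def comp(lo,hi,zmin,zmax,minA=40):
    m=cv2.inRange(hsv,lo,hi)&((P[...,2]>zmin)&(P[...,2]<zmax)).astype(np.uint8)*255
    n,l,st,c=cv2.connectedComponentsWithStats(m)
    for i in range(1,n):
        if st[i,4]>minA: yield l==i,c[i],st[i,4]
for nm,lo,hi in [('blue',(105,120,40),(118,255,255)),('yellow',(18,120,90),(32,255,255)),('orange',(4,150,80),(17,255,255)),('green',(50,120,50),(80,255,255))]:
  for m,c,a in comp(lo,hi,-10,250):
    p=P[m]; xy=p[:,:2].astype(np.float32); r=cv2.minAreaRect(xy)
    print(nm,c.round(),a,'z',np.percentile(p[:,2],[2,50,98]).round(),'rect',np.round(r[0]),np.round(r[1]),round(r[2],1))
crop=im[120:360,180:440]; cv2.imwrite('pics/crop1.png',cv2.cvtColor(cv2.resize(crop,None,fx=2.4,fy=2.4,interpolation=cv2.INTER_CUBIC),cv2.COLOR_RGB2BGR))
E
```

```text
blue [537.   5.] 589 z [-9. 14. 58.] rect [ 571. 1498.] [267. 135.] 35.0
blue [374. 110.] 3769 z [ 2.  9. 39.] rect [370. 590.] [223. 246.] 78.3
blue [345. 183.] 2737 z [ 0.  7. 30.] rect [470. 276.] [180. 166.] 2.5
blue [526. 239.] 954 z [113. 164. 190.] rect [982. 300.] [173.  48.] 0.2
blue [424. 255.] 228 z [ 8. 13. 18.] rect [784. 194.] [50. 49.] 28.4
blue [505. 276.] 1103 z [108. 161. 190.] rect [982. 179.] [173.  47.] 0.1
blue [449. 379.] 1953 z [ 0. 23. 77.] rect [1001.  -92.] [128. 102.] 0.2
yellow [306. 262.] 1417 z [ 90.  95. 123.] rect [566. -46.] [109. 112.] 3.8
yellow [413. 397.] 74 z [32. 65. 78.] rect [ 948. -167.] [35. 16.] 37.0
orange [385. 297.] 41 z [16. 24. 30.] rect [769.  21.] [21. 74.] 9.0
orange [217. 334.] 356 z [ 45.  67. 102.] rect [ 505. -314.] [50. 38.] 50.0
green [250. 361.] 54 z [ 1.  5. 29.] rect [ 592. -306.] [35. 15.] 53.6
```

View pics/crop1.png

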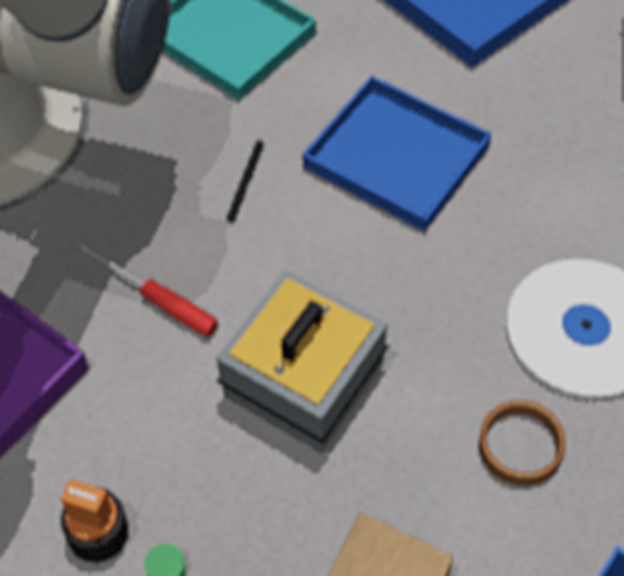

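Blue tray candidates: (345,183) measures 180x166 mm and (374,110) measures 223x246 mm. The bin at (449,379) isn't empty. The one at (345,183) matches the listed size and is the smaller blue, and the crop shows it empty. Next I'll get the handle and hub head angles.

```bash
python3 - <<'E'
from h import *
d=load('scene'); im=d['image']; hsv=cv2.cvtColor(im,cv2.COLOR_RGB2HSV)
V,U=np.mgrid[0:400,0:640]; P=np.load('P.npy')
m=(hsv[...,2]<70)&(U>285)&(U<325)&(V>235)&(V<290)&(P[...,2]>108)
p=P[m]; print(m.sum(),p[:,2].min(),p[:,2].max(),cv2.minAreaRect(p[:,:2].astype(np.float32)))
t=p[p[:,2]>124]; print('top',len(t),cv2.minAreaRect(t[:,:2].astype(np.float32)),np.median(t[:,2]))
# yellow plate by rays on z=94
ym=cv2.inRange(hsv,(18,120,90),(32,255,255)); ym[:230]=0;ym[300:]=0
ys,xs=np.nonzero(ym); q=onplane(d,xs,ys,94.)[:,:2]
h=cv2.convexHull(np.c_[xs,ys].astype(np.int32))[:,0]; q=onplane(d,h[:,0],h[:,1],94.)[:,:2]; print('plate',cv2.minAreaRect(q.astype(np.float32)))
# hub head
o=cv2.inRange(hsv,(4,120,80),(17,255,255))>0
o&=(U>195)&(U<240)&(V>310)&(V<360)
t=P[(U>195)&(U<240)&(V>310)&(V<360)&(P[...,2]>97)]
print('head',len(t),t[:,2].max(),np.median(t[:,2]),cv2.minAreaRect(t[:,:2].astype(np.float32)),t.mean(0))
f=P[o&(P[...,2]<56)&(P[...,2]>45)]; print('flange',f.mean(0),cv2.minEnclosingCircle(f[:,:2].astype(np.float32)))
# tray rim
b=cv2.inRange(hsv,(100,100,30),(122,255,255))>0; b&=(U>300)&(U<390)&(V>150)&(V<218)
hh=cv2.convexHull(np.c_[U[b],V[b]].astype(np.int32))[:,0]
print('tray rim', cv2.minAreaRect(onplane(d,hh[:,0],hh[:,1],28.)[:,:2].astype(np.float32)))
# drive top pins etc
for nm,box in [('carton',(300,330,375,400)),('tape',(375,280,420,325))]:
    x0,y0,x1,y1=box; s=P[y0:y1,x0:x1].reshape(-1,3); s=s[s[:,2]>12]; print(nm,cv2.minAreaRect(s[:,:2].astype(np.float32)),s[:,2].max())
E
```

```text
137 109.98558399905005 132.837608201364 ((567.2244262695312, -45.5753288269043), (13.568706512451172, 63.700599670410156), 3.1597304344177246)
top 101 ((567.1843872070312, -48.21400833129883), (13.462159156799316, 55.87848663330078), 2.6064226627349854) 127.8182055258344
plate ((566.2935180664062, -46.8609733581543), (108.45948028564453, 108.83203125), 4.096254825592041)
head 149 1220.4051906380137 99.77590985320558 ((737.9409790039062, -420.2477722167969), (39.18670654296875, 560.80224609375), 65.06147766113281) [ 520.73980074 -320.17011793  145.05569299]
flange [ 508.85673819 -319.15673972   50.60565474] ((501.04083251953125, -309.6286926269531), 26.281774520874023)
tray rim ((472.8493957519531, 267.2748718261719), (185.13290405273438, 173.06484985351562), 2.516613006591797)
carton ((837.2646484375, -360.40008544921875), (125.46480560302734, 472.9993591308594), 21.97449493408203) 1220.4051906380137
tape ((892.8153076171875, -219.89874267578125), (89.21290588378906, 693.6104125976562), 20.76117706298828) 1220.4051906380137
```

Call:
{"op": "servo_tool", "data": {
  "moves": [
    {"dx":38,"dy":-27,"hand":1},
    {"dx":38,"dy":-27,"hand":1},
    {"dx":38,"dy":-27,"hand":1},
    {"dx":38,"dy":-27,"hand":1},
    {"dx":38,"dy":-27,"hand":1},
    {"dx":38,"dy":-27,"hand":1},
    {"dx":38,"dy":-27,"hand":1},
    {"dx":38,"dy":-27,"hand":1},
    {"dx":38,"dy":-27,"hand":1},
    {"dx":38,"dy":-27,"hand":1},
    {"dx":38,"dy":-27,"hand":1},
    {"dx":38,"dy":-27,"hand":1}
  ]
}}

```text
schema error: expected keys wx, wy, wz, dx, dy, dz, hand
```

Call:
{"op": "servo_tool", "data": {
  "moves": [
    {"dx":40,"dy":-26,"hand":1},
    {"wz":-8,"hand":1},
    {"wz":-8,"hand":1},
    {"wz":-8,"hand":1},
    {"wz":-8,"hand":1},
    {"wz":-8,"hand":1},
    {"wz":-8,"hand":1},
    {"wz":-8,"hand":1},
    {"wz":-8,"hand":1},
    {"wz":-6,"hand":1},
    {"hand":1},
    {"hand":1}
  ]
}}

```text
schema error: expected keys wx, wy, wz, dx, dy, dz, hand
```

```bash
cat >> h.py <<'E'
from scipy.spatial.transform import Rotation as Rn
def pose():
    s=ctrl.get_state(); q=np.asarray(s['orientation']); R=Rn.from_quat(np.r_[q[1:],q[0]]).as_matrix()
    return np.asarray(s['position']),R,s
def plan(tgt,yaw_y=None):
    p,R,s=pose(); D=R.T@(np.asarray(tgt,float)-p)
    y=np.degrees(np.arctan2(R[1,1],R[0,1]))
    print('t',round(s['time_s'],2),'pos',p.round(1),'tooly',round(y,2),'tilt z',R[:,2].round(4),'F',np.round(s['contact_force'],1),'w',round(s['gripper_width'],1),'q6',np.round(s['qpos'],2)[5])
    print('dx dy dz',D.round(1), '' if yaw_y is None else 'wz %.2f'%(-((yaw_y-y+90)%180-90)))
E
python3 - <<'E'
from h import *
plan([566.5,-46.5,150],4)
cam('wrist','w1.png'); cam('scene','s1.png')
E
```

```text
t 0.15 pos [ 256.9 -569.5  255.8] tooly -65.72 tilt z [-3.e-04  9.e-04 -1.e+00] F [-0.6 -1.3  0.6] w 85.4 q6 -0.1
dx dy dz [ 497.2 -349.3  106.2] wz -69.72
```

View pics/w1.png

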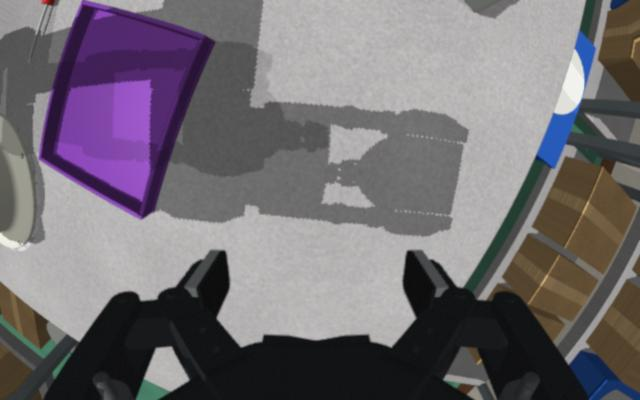

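The wrist view is unchanged, because each row has to carry all seven keys. I'll resend them complete.

Call:
{"op": "servo_tool", "data": {
  "moves": [
    {"wx":0,"wy":0,"wz":0,"dx":38,"dy":-27,"dz":0,"hand":1},
    {"wx":0,"wy":0,"wz":0,"dx":38,"dy":-27,"dz":0,"hand":1},
    {"wx":0,"wy":0,"wz":0,"dx":38,"dy":-27,"dz":0,"hand":1},
    {"wx":0,"wy":0,"wz":0,"dx":38,"dy":-27,"dz":0,"hand":1},
    {"wx":0,"wy":0,"wz":0,"dx":38,"dy":-27,"dz":0,"hand":1},
    {"wx":0,"wy":0,"wz":0,"dx":38,"dy":-27,"dz":0,"hand":1},
    {"wx":0,"wy":0,"wz":0,"dx":38,"dy":-27,"dz":0,"hand":1},
    {"wx":0,"wy":0,"wz":0,"dx":38,"dy":-27,"dz":0,"hand":1},
    {"wx":0,"wy":0,"wz":0,"dx":38,"dy":-27,"dz":0,"hand":1},
    {"wx":0,"wy":0,"wz":0,"dx":38,"dy":-27,"dz":0,"hand":1},
    {"wx":0,"wy":0,"wz":0,"dx":38,"dy":-27,"dz":0,"hand":1},
    {"wx":0,"wy":0,"wz":0,"dx":38,"dy":-27,"dz":0,"hand":1}
  ]
}}

```text
time_s: 1.45
position: [540.1, -85.0, 256.4]
orientation: [0.0, 0.978, 0.21, 0.0]
contact_force: [0.0, -2.0, -0.4]
gripper_width: 85.3
```

Call:
{"op": "servo_tool", "data": {
  "moves": [
    {"wx":0,"wy":0,"wz":0,"dx":40,"dy":-26,"dz":0,"hand":1},
    {"wx":0,"wy":0,"wz":-8,"dx":0,"dy":0,"dz":0,"hand":1},
    {"wx":0,"wy":0,"wz":-8,"dx":0,"dy":0,"dz":0,"hand":1},
    {"wx":0,"wy":0,"wz":-8,"dx":0,"dy":0,"dz":0,"hand":1},
    {"wx":0,"wy":0,"wz":-8,"dx":0,"dy":0,"dz":0,"hand":1},
    {"wx":0,"wy":0,"wz":-8,"dx":0,"dy":0,"dz":0,"hand":1},
    {"wx":0,"wy":0,"wz":-8,"dx":0,"dy":0,"dz":0,"hand":1},
    {"wx":0,"wy":0,"wz":-8,"dx":0,"dy":0,"dz":0,"hand":1},
    {"wx":0,"wy":0,"wz":-8,"dx":0,"dy":0,"dz":0,"hand":1},
    {"wx":0,"wy":0,"wz":-6,"dx":0,"dy":0,"dz":0,"hand":1},
    {"wx":0,"wy":0,"wz":0,"dx":0,"dy":0,"dz":0,"hand":1},
    {"wx":0,"wy":0,"wz":0,"dx":0,"dy":0,"dz":0,"hand":1}
  ]
}}

```text
time_s: 2.65
position: [565.2, -46.7, 256.2]
orientation: [-0.0, 0.681, 0.732, -0.0]
contact_force: [0.2, 0.1, 0.1]
gripper_width: 85.5
```

```bash

python3 - <<'E'
from h import *
plan([566.5,-46.5,150],4)
cam('wrist','w1.png'); cam('scene','s1.png')
E
```

```text
t 2.65 pos [565.2 -46.7 256.2] tooly 4.09 tilt z [-1.e-04  0.e+00 -1.e+00] F [0.2 0.1 0.1] w 85.5 q6 -0.26
dx dy dz [1.000e-01 1.300e+00 1.062e+02] wz 0.09
```

View pics/w1.png

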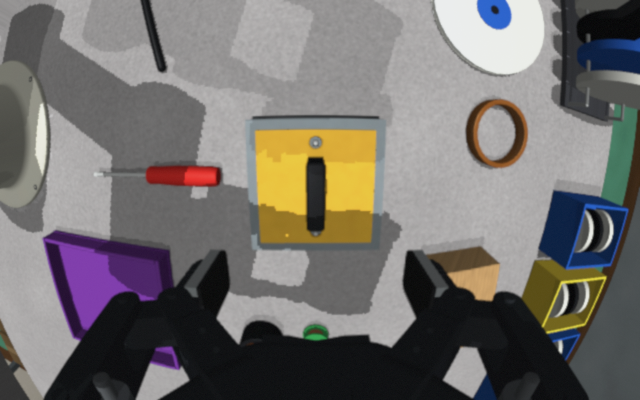

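View pics/s1.png

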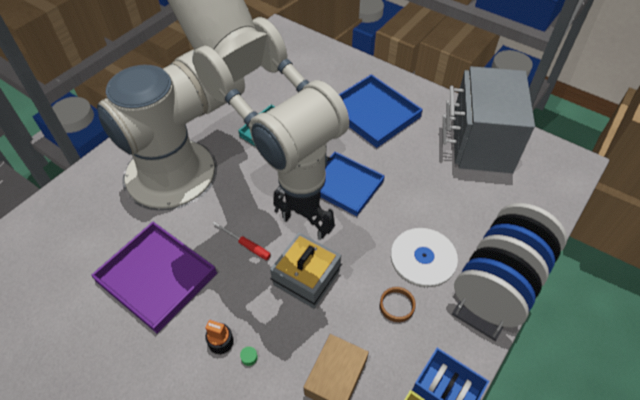

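The wrist view shows the handle bar upright at cols 307-327, rows 157-230, centred between the fingers (227 and 404). I'll measure it.

```bash

python3 - <<'E'
from h import *
d=load('wrist'); hsv=cv2.cvtColor(d['image'],cv2.COLOR_RGB2HSV)
V,U=np.mgrid[0:400,0:640]
m=(hsv[...,2]<60)&(U>295)&(U<340)&(V>145)&(V<245)
n,l,st,c=cv2.connectedComponentsWithStats(m.astype(np.uint8)); i=1+np.argmax(st[1:,4]); print(st[i],c[i])
q=depthpts(d,U[l==i],V[l==i],True); print('handle',q.mean(0),cv2.minAreaRect(q[q[:,2]>124][:,:2].astype(np.float32)),np.percentile(q[:,2],[5,50,95]))
m=cv2.inRange(hsv,(15,100,60),(32,255,255))>0; m&=(U>230)&(U<400)&(V>100)&(V<260)
h=cv2.convexHull(np.c_[U[m],V[m]].astype(np.int32))[:,0]
print('plate',cv2.minAreaRect(onplane(d,h[:,0],h[:,1],94.,True)[:,:2].astype(np.float32)))
E
```

```text
[ 307  158   18   74 1238] [315.47495961 194.07431341]
handle [565.18200293 -42.11689623 127.98834179] ((564.21728515625, -25.47311782836914), (14.243075370788574, 99.193359375), 3.590528726577759) [124.92531331 127.94191623 129.0992361 ]
plate ((565.1256713867188, -45.38838195800781), (110.44751739501953, 110.10780334472656), 4.053740501403809)
```

Call:
{"op": "servo_tool", "data": {
  "moves": [
    {"wx":0,"wy":0,"wz":0,"dx":0,"dy":0,"dz":40,"hand":1},
    {"wx":0,"wy":0,"wz":0,"dx":0,"dy":0,"dz":40,"hand":1},
    {"wx":0,"wy":0,"wz":0,"dx":0,"dy":0,"dz":28,"hand":1},
    {"wx":0,"wy":0,"wz":0,"dx":0,"dy":0,"dz":15,"hand":1},
    {"wx":0,"wy":0,"wz":0,"dx":0,"dy":0,"dz":5,"hand":1},
    {"wx":0,"wy":0,"wz":0,"dx":0,"dy":0,"dz":0,"hand":0},
    {"wx":0,"wy":0,"wz":0,"dx":0,"dy":0,"dz":0,"hand":0},
    {"wx":0,"wy":0,"wz":0,"dx":0,"dy":0,"dz":0,"hand":0},
    {"wx":0,"wy":0,"wz":0,"dx":0,"dy":0,"dz":0,"hand":0},
    {"wx":0,"wy":0,"wz":0,"dx":0,"dy":0,"dz":0,"hand":0},
    {"wx":0,"wy":0,"wz":0,"dx":0,"dy":0,"dz":0,"hand":0}
  ]
}}

```text
time_s: 3.85
position: [565.5, -46.7, 129.0]
orientation: [0.0, 0.68, 0.733, 0.0]
contact_force: [-2.2, -1.0, 8.4]
gripper_width: 14.9
```

```bash

python3 - <<'E'
from h import *
plan([566.5,-46.5,128],4)
cam('wrist','w2.png')
E
```

```text
t 3.85 pos [565.5 -46.7 129. ] tooly 4.28 tilt z [ 1.1e-03 -2.0e-04 -1.0e+00] F [-2.2 -1.   8.4] w 14.9 q6 -0.26
dx dy dz [0.2 1.  1. ] wz 0.28
```

View pics/w2.png

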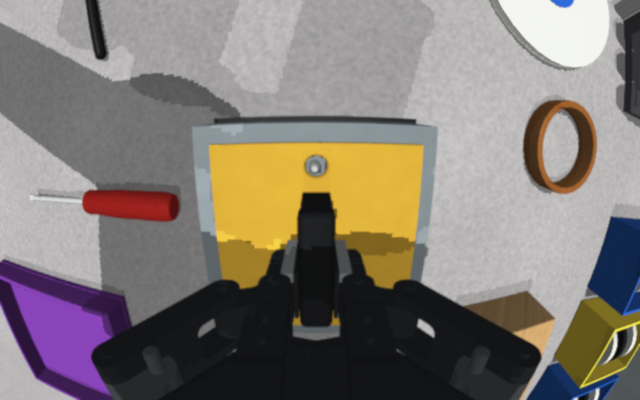

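The wrist view shows the jaws closed on the bar at (316,250), with the pin at (316,165). Now the lift, slow at first to clear the pins.

Call:
{"op": "servo_tool", "data": {
  "moves": [
    {"wx":0,"wy":0,"wz":0,"dx":0,"dy":0,"dz":-4,"hand":0},
    {"wx":0,"wy":0,"wz":0,"dx":0,"dy":0,"dz":-6,"hand":0},
    {"wx":0,"wy":0,"wz":0,"dx":0,"dy":0,"dz":-8,"hand":0},
    {"wx":0,"wy":0,"wz":0,"dx":0,"dy":0,"dz":-20,"hand":0},
    {"wx":0,"wy":0,"wz":0,"dx":0,"dy":0,"dz":-25,"hand":0},
    {"wx":0,"wy":0,"wz":0,"dx":0,"dy":0,"dz":0,"hand":0}
  ]
}}

```text
time_s: 4.5
position: [566.7, -47.0, 194.6]
orientation: [0.002, 0.68, 0.733, 0.001]
contact_force: [-1.0, -1.3, -2.1]
gripper_width: 14.5
```

```bash

python3 - <<'E'
from h import *
plan([471,275,192],2.5)
cam('side','side1.png');cam('scene','s2.png');
d=load('scene'); hsv=cv2.cvtColor(d['image'],cv2.COLOR_RGB2HSV)
V,U=np.mgrid[0:400,0:640]
b=cv2.inRange(hsv,(100,100,30),(122,255,255))>0; b&=(U>300)&(U<390)&(V>150)&(V<218)
h=cv2.convexHull(np.c_[U[b],V[b]].astype(np.int32))[:,0]; print(h.tolist())
e=cv2.approxPolyDP(h.reshape(-1,1,2),4,True)[:,0]; print(e.tolist(), onplane(d,e[:,0],e[:,1],28.).round())
E
```

```text
t 4.5 pos [566.7 -47.  194.6] tooly 4.29 tilt z [ 0.005 -0.001 -1.   ] F [-1.  -1.3 -2.1] w 14.5 q6 -0.26
dx dy dz [328.2 -71.4   1.9] wz 1.79
[[383, 179], [381, 183], [378, 187], [359, 212], [356, 215], [355, 215], [349, 212], [326, 200], [325, 191], [325, 186], [326, 166], [328, 164], [331, 162], [333, 161], [344, 156], [365, 166], [383, 175]]
[[383, 175], [356, 215], [326, 200], [326, 166], [344, 156]] [[551. 357.  28.]
 [567. 187.  28.]
 [467. 180.  28.]
 [392. 285.  28.]
 [413. 351.  28.]]
```

View pics/side1.png

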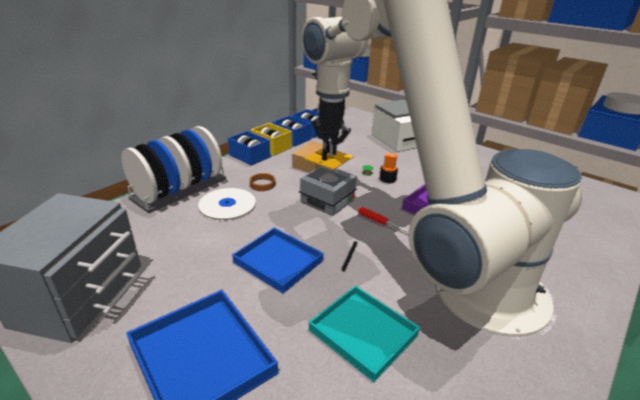

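View pics/s2.png

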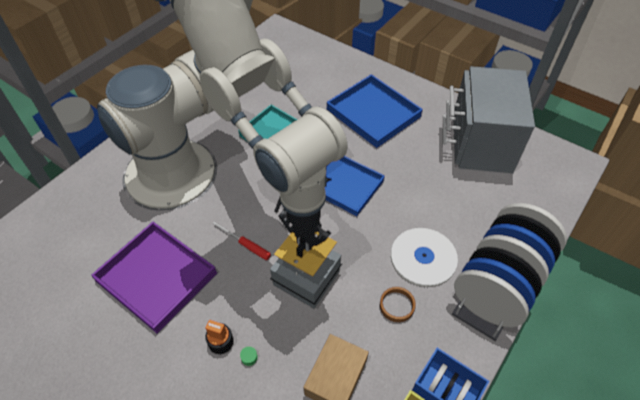

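The cover is off: the side view shows it hanging at (330,160) with bare pins on the drive. I'll refine the tray position from the side view, where the tray is at (278,259).

```bash

python3 - <<'E'
from h import *
d=load('side'); hsv=cv2.cvtColor(d['image'],cv2.COLOR_RGB2HSV)
V,U=np.mgrid[0:400,0:640]
b=cv2.inRange(hsv,(100,100,30),(122,255,255))>0; b&=(U>225)&(U<330)&(V>225)&(V<292)
h=cv2.convexHull(np.c_[U[b],V[b]].astype(np.int32))
e=cv2.approxPolyDP(h,4,True)[:,0]; print(e.tolist(), onplane(d,e[:,0],e[:,1],28.).round())
p=depthpts(d,U[b],V[b]);r=p[(p[:,2]>22)&(p[:,2]<32)]; print('rim',cv2.minAreaRect(r[:,:2].astype(np.float32)))
f=p[(p[:,2]>2)&(p[:,2]<9)]; print('floor',cv2.minAreaRect(f[:,:2].astype(np.float32)),np.median(f[:,2]))
E
```

```text
[[322, 260], [280, 291], [235, 263], [233, 254], [275, 228], [321, 252]] [[363. 223.  28.]
 [363. 374.  28.]
 [517. 381.  28.]
 [548. 362.  28.]
 [551. 208.  28.]
 [385. 201.  28.]]
rim ((465.89056396484375, 281.0166015625), (181.73179626464844, 163.36280822753906), 2.8031563758850098)
floor ((465.48138427734375, 282.6760559082031), (181.06504821777344, 159.3768768310547), 2.8430135250091553) 4.312789127727115
```

Call:
{"op": "servo_tool", "data": {
  "moves": [
    {"wx":0,"wy":0,"wz":0,"dx":20,"dy":-5,"dz":0,"hand":0},
    {"wx":0,"wy":0,"wz":0,"dx":40,"dy":-9,"dz":0,"hand":0},
    {"wx":0,"wy":0,"wz":0,"dx":42,"dy":-9,"dz":0,"hand":0},
    {"wx":0,"wy":0,"wz":0,"dx":42,"dy":-9,"dz":0,"hand":0},
    {"wx":0,"wy":0,"wz":0,"dx":42,"dy":-9,"dz":0,"hand":0},
    {"wx":0,"wy":0,"wz":0,"dx":42,"dy":-9,"dz":0,"hand":0},
    {"wx":0,"wy":0,"wz":0,"dx":42,"dy":-9,"dz":0,"hand":0},
    {"wx":0,"wy":0,"wz":0,"dx":40,"dy":-9,"dz":0,"hand":0},
    {"wx":0,"wy":0,"wz":1.5,"dx":22,"dy":-6,"dz":0,"hand":0},
    {"wx":0,"wy":0,"wz":0,"dx":0,"dy":0,"dz":25,"hand":0},
    {"wx":0,"wy":0,"wz":0,"dx":0,"dy":0,"dz":30,"hand":0},
    {"wx":0,"wy":0,"wz":0,"dx":0,"dy":0,"dz":10,"hand":0}
  ]
}}

```text
time_s: 5.8
position: [464.8, 278.3, 123.3]
orientation: [-0.001, 0.69, 0.724, -0.002]
contact_force: [-0.1, 0.2, -1.9]
gripper_width: 15.0
```

```bash

python3 - <<'E'
from h import *
plan([468,279,44],2.7)
cam('side','side2.png');cam('wrist','w3.png')
E
```

```text
t 5.8 pos [464.8 278.3 123.3] tooly 2.81 tilt z [-0.0044 -0.002  -1.    ] F [-0.1  0.2 -1.9] w 15.0 q6 0.38
dx dy dz [ 0.7  3.6 79.3] wz 0.11
```

View pics/side2.png

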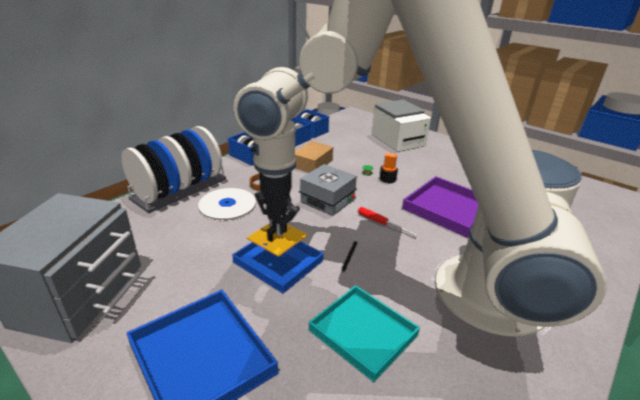

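View pics/w3.png

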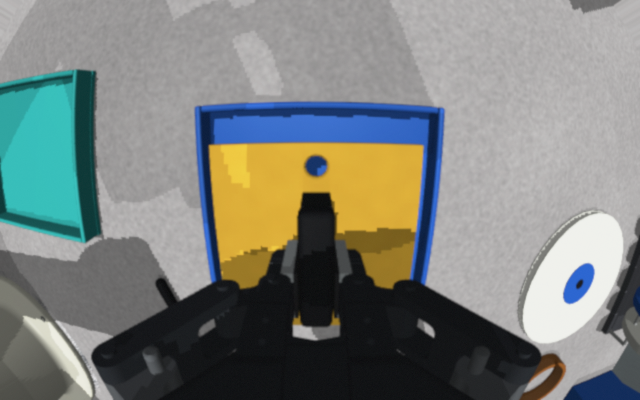

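The wrist view shows the plate centred between the tray walls (cols 200 and 440), so I'll lower it gently.

Call:
{"op": "servo_tool", "data": {
  "moves": [
    {"wx":0,"wy":0,"wz":0,"dx":0,"dy":2,"dz":25,"hand":0},
    {"wx":0,"wy":0,"wz":0,"dx":0,"dy":0,"dz":20,"hand":0},
    {"wx":0,"wy":0,"wz":0,"dx":0,"dy":0,"dz":15,"hand":0},
    {"wx":0,"wy":0,"wz":0,"dx":0,"dy":0,"dz":7,"hand":0},
    {"wx":0,"wy":0,"wz":0,"dx":0,"dy":0,"dz":3,"hand":0},
    {"wx":0,"wy":0,"wz":0,"dx":0,"dy":0,"dz":2,"hand":0},
    {"wx":0,"wy":0,"wz":0,"dx":0,"dy":0,"dz":2,"hand":0},
    {"wx":0,"wy":0,"wz":0,"dx":0,"dy":0,"dz":1,"hand":0},
    {"wx":0,"wy":0,"wz":0,"dx":0,"dy":0,"dz":0,"hand":0}
  ]
}}

```text
time_s: 6.8
position: [468.7, 279.0, 51.5]
orientation: [0.0, 0.69, 0.724, 0.0]
contact_force: [-0.4, -0.4, -1.6]
gripper_width: 15.2
```

```bash

python3 - <<'E'
from h import *
plan([468,279,44],2.7)
E
```

```text
t 6.8 pos [468.7 279.   51.5] tooly 2.78 tilt z [ 3.e-04  1.e-04 -1.e+00] F [-0.4 -0.4 -1.6] w 15.2 q6 0.38
dx dy dz [ 0.  -0.7  7.5] wz 0.08
```

Call:
{"op": "servo_tool", "data": {
  "moves": [
    {"wx":0,"wy":0,"wz":0,"dx":0,"dy":0,"dz":2,"hand":0},
    {"wx":0,"wy":0,"wz":0,"dx":0,"dy":0,"dz":2,"hand":0},
    {"wx":0,"wy":0,"wz":0,"dx":0,"dy":0,"dz":1,"hand":0},
    {"wx":0,"wy":0,"wz":0,"dx":0,"dy":0,"dz":1,"hand":0},
    {"wx":0,"wy":0,"wz":0,"dx":0,"dy":0,"dz":0,"hand":0}
  ]
}}

```text
time_s: 7.3
position: [468.5, 278.9, 45.1]
orientation: [-0.0, 0.69, 0.724, -0.0]
contact_force: [1.1, 0.1, -2.7]
gripper_width: 15.1
```

Call:
{"op": "servo_tool", "data": {
  "moves": [
    {"wx":0,"wy":0,"wz":0,"dx":0,"dy":0,"dz":1,"hand":0},
    {"wx":0,"wy":0,"wz":0,"dx":0,"dy":0,"dz":0,"hand":0},
    {"wx":0,"wy":0,"wz":0,"dx":0,"dy":0,"dz":0,"hand":0}
  ]
}}

```text
time_s: 7.6
position: [468.6, 278.9, 44.3]
orientation: [-0.0, 0.69, 0.724, -0.0]
contact_force: [-0.1, -0.1, -1.4]
gripper_width: 15.3
```

Call:
{"op": "servo_tool", "data": {
  "moves": [
    {"wx":0,"wy":0,"wz":0,"dx":0,"dy":0,"dz":0.5,"hand":0},
    {"wx":0,"wy":0,"wz":0,"dx":0,"dy":0,"dz":0.5,"hand":0},
    {"wx":0,"wy":0,"wz":0,"dx":0,"dy":0,"dz":0,"hand":0}
  ]
}}

```text
time_s: 7.9
position: [468.7, 279.0, 44.0]
orientation: [0.0, 0.69, 0.724, 0.0]
contact_force: [-3.7, -2.4, 13.7]
gripper_width: 14.7
```

```bash

python3 - <<'E'
from h import *
plan([468,279,44],2.7)
d=cam('wrist','w4.png')
hsv=cv2.cvtColor(d['image'],cv2.COLOR_RGB2HSV); V,U=np.mgrid[0:400,0:640]
m=cv2.inRange(hsv,(15,100,60),(32,255,255))>0; m&=(V<280)&(U>180)&(U<450)
p=depthpts(d,U[m],V[m],True); print(np.percentile(p[:,2],[5,50,95]))
E
```

```text
t 7.9 pos [468.7 279.   44. ] tooly 2.78 tilt z [ 5.e-04  2.e-04 -1.e+00] F [-3.7 -2.4 13.7] w 14.7 q6 0.38
dx dy dz [ 0.1 -0.7  0. ] wz 0.08
[ 8.14521121  9.17089958 10.26240833]
```

View pics/w4.png

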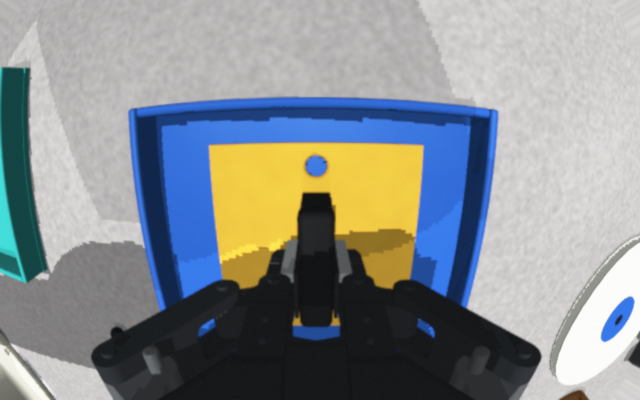

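The plate rests on the floor: its top is at z=9 mm, the contact force is 13.7 N, and the wrist view shows it inside all the walls it can see. Release and rise.

Call:
{"op": "servo_tool", "data": {
  "moves": [
    {"wx":0,"wy":0,"wz":0,"dx":0,"dy":0,"dz":-0.5,"hand":0.5},
    {"wx":0,"wy":0,"wz":0,"dx":0,"dy":0,"dz":0,"hand":0.6},
    {"wx":0,"wy":0,"wz":0,"dx":0,"dy":0,"dz":0,"hand":0.6},
    {"wx":0,"wy":0,"wz":0,"dx":0,"dy":0,"dz":0,"hand":0.6},
    {"wx":0,"wy":0,"wz":0,"dx":0,"dy":0,"dz":0,"hand":0.6},
    {"wx":0,"wy":0,"wz":0,"dx":0,"dy":0,"dz":-5,"hand":0.6},
    {"wx":0,"wy":0,"wz":0,"dx":0,"dy":0,"dz":-15,"hand":0.8},
    {"wx":0,"wy":0,"wz":0,"dx":0,"dy":0,"dz":-40,"hand":1},
    {"wx":0,"wy":0,"wz":0,"dx":0,"dy":0,"dz":-45,"hand":1},
    {"wx":0,"wy":0,"wz":0,"dx":0,"dy":0,"dz":-45,"hand":1},
    {"wx":0,"wy":0,"wz":0,"dx":0,"dy":0,"dz":-45,"hand":1},
    {"wx":0,"wy":0,"wz":0,"dx":0,"dy":0,"dz":0,"hand":1}
  ]
}}

```text
time_s: 9.15
position: [470.8, 280.0, 244.9]
orientation: [0.002, 0.69, 0.724, 0.004]
contact_force: [-0.3, 0.3, -1.7]
gripper_width: 85.4
```

```bash

python3 - <<'E'
from h import *
plan([566,-120,240],4)
d=cam('wrist','w5.png')
s=cam('scene','s5.png')
V,U=np.mgrid[0:400,0:640]
hsv=cv2.cvtColor(d['image'],cv2.COLOR_RGB2HSV)
m=cv2.inRange(hsv,(15,100,60),(32,255,255))>0; m&=(V<280)&(U>180)&(U<450)
p=depthpts(d,U[m],V[m],True); print('plate z',np.percentile(p[:,2],[5,50,95]))
E
```

```text
t 9.15 pos [470.8 280.  244.9] tooly 2.78 tilt z [ 0.0085  0.0039 -1.    ] F [-0.3  0.3 -1.7] w 85.4 q6 0.38
dx dy dz [-404.1   75.6    4.1] wz -1.22
plate z [ 7.87463609  9.16344888 10.60678236]
```

View pics/w5.png

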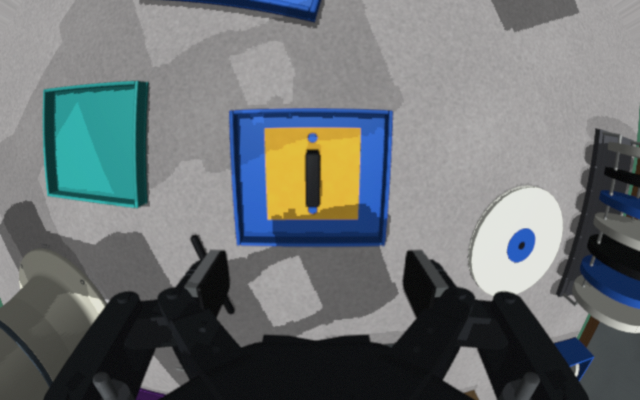

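View pics/s5.png

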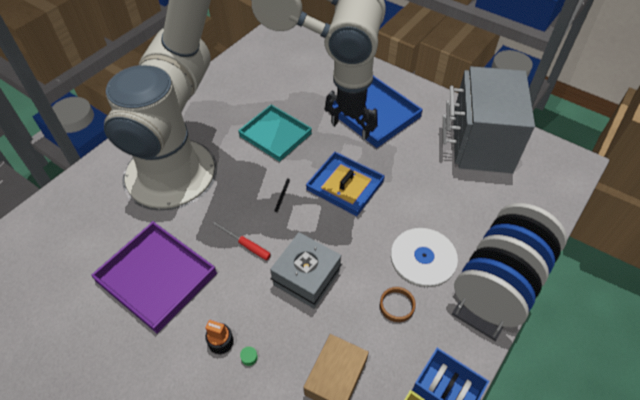

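The cover lies flat in the tray, centred at (313,174) in the wrist view, and the cross socket is now visible at (305,262) in the scene view. Next I'll look at the socket from above.

Call:
{"op": "servo_tool", "data": {
  "moves": [
    {"wx":0,"wy":0,"wz":0,"dx":-42,"dy":10,"dz":0,"hand":1},
    {"wx":0,"wy":0,"wz":0,"dx":-42,"dy":10,"dz":0,"hand":1},
    {"wx":0,"wy":0,"wz":0,"dx":-42,"dy":10,"dz":0,"hand":1},
    {"wx":0,"wy":0,"wz":0,"dx":-42,"dy":10,"dz":0,"hand":1},
    {"wx":0,"wy":0,"wz":0,"dx":-42,"dy":10,"dz":0,"hand":1},
    {"wx":0,"wy":0,"wz":0,"dx":-42,"dy":10,"dz":0,"hand":1},
    {"wx":0,"wy":0,"wz":0,"dx":-42,"dy":10,"dz":0,"hand":1},
    {"wx":0,"wy":0,"wz":-1,"dx":-36,"dy":9,"dz":20,"hand":1},
    {"wx":0,"wy":0,"wz":0,"dx":0,"dy":0,"dz":25,"hand":1},
    {"wx":0,"wy":0,"wz":0,"dx":0,"dy":0,"dz":0,"hand":1},
    {"wx":0,"wy":0,"wz":0,"dx":0,"dy":0,"dz":0,"hand":1},
    {"wx":0,"wy":0,"wz":0,"dx":0,"dy":0,"dz":0,"hand":1}
  ]
}}

```text
time_s: 10.45
position: [563.7, -46.1, 194.5]
orientation: [0.0, 0.683, 0.73, 0.0]
contact_force: [0.6, 0.5, 0.6]
gripper_width: 85.5
```

```bash

python3 - <<'E'
from h import *
plan([566,-46,200],4)
d=cam('wrist','w6.png')
cv2.imwrite('pics/w6c.png',cv2.cvtColor(cv2.resize(d['image'][90:290,210:420],None,fx=3,fy=3,interpolation=cv2.INTER_CUBIC),cv2.COLOR_RGB2BGR))
E
```

```text
t 10.45 pos [563.7 -46.1 194.5] tooly 3.83 tilt z [ 4.e-04  0.e+00 -1.e+00] F [0.6 0.5 0.6] w 85.5 q6 -0.25
dx dy dz [-0.   2.3 -5.5] wz -0.17
```

View pics/w6c.png

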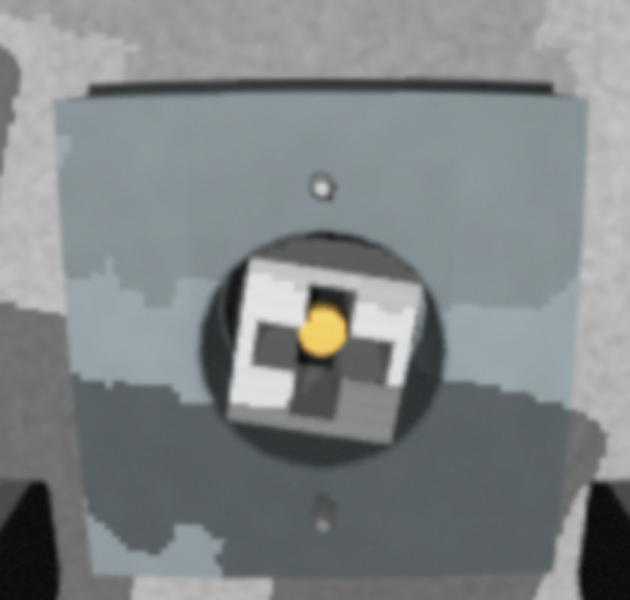

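The crop shows a steel square block with a cross slot, corners near crop (250,258), (422,287), (393,442), (228,418). The brass ejector is at (322,330) and the pins at (321,187) and (322,513).

```bash

python3 - <<'E'
from h import *
d=load('wrist')
f=lambda a:(np.array(a,float)+.5)/3-.5+np.array([210,90])
def pl(a,z): b=f(a); return onplane(d,b[:,0],b[:,1],z,True)[:,:2]
c=pl([(250,258),(422,287),(393,442),(228,418)],89.)
print('sq',c.round(1),c.mean(0)); 
e=np.roll(c,-1,0)-c; print(np.hypot(*e.T).round(1),np.degrees(np.arctan2(e[:,1],e[:,0])).round(1))
# cross arm ends: top arm end mid, right, bottom, left
a=pl([(333,289),(390,364),(315,419),(254,344)],89.); print('arms',a.round(1),'c',(a[0]+a[2])/2,(a[1]+a[3])/2, np.degrees(np.arctan2(*(a[0]-a[2])[::-1])),np.degrees(np.arctan2(*(a[1]-a[3])[::-1])))
p=pl([(321,187),(322,506)],100.); print('pins',p,p.mean(0),np.degrees(np.arctan2(*(p[0]-p[1])[::-1])))
# automatic: dark slot mask? print gray crop via bright-mask minAreaRect
g=cv2.cvtColor(d['image'],cv2.COLOR_RGB2GRAY).astype(int)
np.set_printoptions(linewidth=250); print(g[172:242,280:356][::2,::2])
E
```

```text
sq [[545.9 -22.3]
 [588.8 -26.8]
 [585.3 -68.7]
 [542.1 -64.8]] [565.51680169 -45.6553554 ]
[43.1 42.  43.4 42.6] [ -6.  -94.7 174.9  84.9]
arms [[566.8 -28.8]
 [582.6 -47.3]
 [564.6 -63.5]
 [547.9 -44.3]] c [565.67177562 -46.16941753] [565.25340068 -45.83454683] 86.36333908353558 -4.9939143768375125
pins [[561.9985446   -2.33062451]
 [567.64952649 -82.92878283]] [564.82403555 -42.62970367] 94.01061801956541
[[138 136 138 ... 141 140 141]
 [137 138 138 ... 142 141 141]
 [138 137 137 ... 142 141 141]
 ...
 [ 95  95  95 ...  94  94  95]
 [ 94  95  95 ...  94  95  95]
 [ 95  94  96 ...  95  94  93]]
```

```bash

python3 - <<'E'
from h import *
d=load('wrist')
V,U=np.mgrid[170:245,270:365]; p=depthpts(d,U.ravel(),V.ravel(),True).reshape(*U.shape,3)
z=p[...,2]
np.set_printoptions(linewidth=300)
print(z[::2,::2].round().astype(int))
s=(z>87.0)&(z<92.)
q=p[s]; print(len(q))
cv2.imwrite('pics/z6.png',cv2.resize(np.clip((z-40)*4,0,255).astype(np.uint8),None,fx=7,fy=7,interpolation=cv2.INTER_NEAREST))
E
```

```text
[[90 90 91 ... 92 90 90]
 [90 90 90 ... 90 90 89]
 [90 90 90 ... 90 91 90]
 ...
 [90 90 91 ... 90 91 90]
 [90 91 90 ... 90 90 91]
 [91 91 90 ... 90 92 91]]
4319
```

View pics/z6.png

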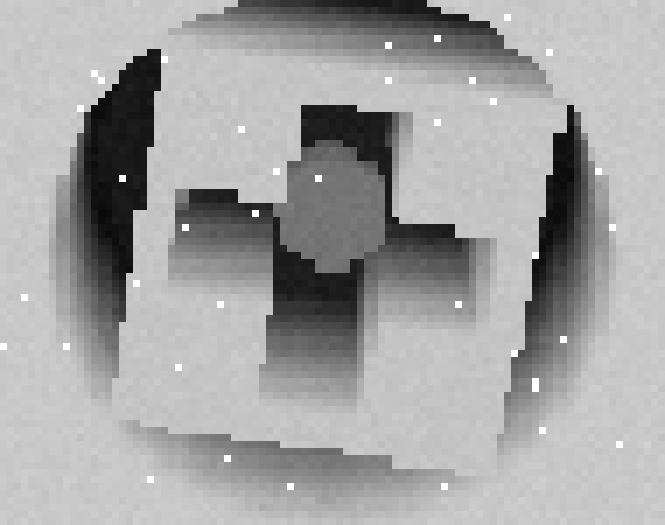

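```bash
cat > sock.py <<'E'
from h import *
d=load('wrist')
x0,y0=270,165
V,U=np.mgrid[y0:250,x0:365]; z=cv2.medianBlur(depthpts(d,U.ravel(),V.ravel(),True).reshape(*U.shape,3)[...,2].astype(np.float32),3)
top=(z>87.3).astype(np.uint8)
n,l,st,c=cv2.connectedComponentsWithStats(top,connectivity=4)
# block = component not touching the border
for i in range(1,n):
    x,y,w,h,a=st[i]
    if a>500: print(i,st[i],'border' if x==0 or y==0 else '')
k=[i for i in range(1,n) if st[i,4]>500 and st[i,0]>0 and st[i,1]>0]
b=(l==k[0]).astype(np.uint8)
cs,hi=cv2.findContours(b,cv2.RETR_CCOMP,cv2.CHAIN_APPROX_NONE)
out=max(cs,key=cv2.contourArea)
P=onplane(d,out[:,0,0]+x0,out[:,0,1]+y0,89.,True)[:,:2].astype(np.float32); print('block',cv2.minAreaRect(P))
fill=cv2.drawContours(np.zeros_like(b),[out],-1,1,-1)
cr=(fill>0)&(b==0); n,l,st,c=cv2.connectedComponentsWithStats(cr.astype(np.uint8)); i=1+np.argmax(st[1:,4]); cr=l==i
Q=onplane(d,U[cr],V[cr],89.,True)[:,:2]; m=Q.mean(0); r=Q-m; ph=np.arctan2(r[:,1],r[:,0]); rr=np.hypot(*r.T)
print('cross n',cr.sum(),'centre',m,'ang',np.degrees(np.angle((rr**4*np.exp(4j*ph)).sum()))/4, 'maxr',np.sort(rr)[-20])
E
python3 sock.py
```

```text
1 [   0    0   95   85 5238] borderTraceback (most recent call last):
  File "sock.py", line 12, in <module>
    b=(l==k[0]).astype(np.uint8)
          ~^^^
IndexError: list index out of range
```

```bash
sed -i 's/^n,l,st,c=cv2.connectedComponentsWithStats(top/top=cv2.erode(top,np.ones((3,3),np.uint8));top[:, :1]=top[:1]=1\n&/' sock.py; sed -i 's/^cs,hi=/b=cv2.dilate(b,np.ones((3,3),np.uint8))\n&/' sock.py
python3 sock.py
```

```text
1 [   0    0   95   85 4489] borderTraceback (most recent call last):
  File "sock.py", line 13, in <module>
    b=(l==k[0]).astype(np.uint8)
          ~^^^
IndexError: list index out of range
```

```bash
cat > sock.py <<'E'
from h import *
d=load('wrist'); x0,y0=270,165
V,U=np.mgrid[y0:250,x0:365]; z=cv2.medianBlur(depthpts(d,U.ravel(),V.ravel(),True).reshape(*U.shape,3)[...,2].astype(np.float32),3)
Q=onplane(d,U.ravel(),V.ravel(),89.,True)[:,:2].reshape(*U.shape,2)
m=np.array([565.5,-45.9])
for th in (86.,87.,87.7):
  for _ in range(4):
    s=(z<th)&(np.hypot(*(Q-m).transpose(2,0,1))<20.5); q=Q[s]; m=(q.min(0)+q.max(0))/2*0+q.mean(0)
  r=q-m; ph=np.arctan2(r[:,1],r[:,0]); rr=np.hypot(*r.T); a=np.degrees(np.angle((rr**4*np.exp(4j*ph)).sum()))/4
  A=np.radians(a); e=r@np.array([[np.cos(A),-np.sin(A)],[np.sin(A),np.cos(A)]])
  print(th,s.sum(),m,'ang',a,'ext',np.percentile(e,[0.5,99.5],axis=0).round(1).tolist())
E
python3 sock.py
```

```text
86.0 1079 [565.11988435 -44.68663106] ang -6.260084671972594 ext [[-17.1, -16.7], [17.1, 16.4]]
87.0 1101 [565.18002967 -44.86169665] ang -6.153559559803019 ext [[-17.2, -17.0], [17.2, 16.5]]
87.7 1116 [565.10027441 -44.97397535] ang -6.139397044466536 ext [[-17.1, -17.2], [17.3, 16.6]]
```

```bash

python3 - <<'E'
from h import *
P=np.load('P.npy'); s=P[310:360,195:240].reshape(-1,3)
t=s[(s[:,2]>97)&(s[:,2]<108)]; print(len(t),cv2.minAreaRect(t[:,:2].astype(np.float32)),np.median(t[:,2]))
r=cv2.minAreaRect(t[:,:2].astype(np.float32)); plan([r[0][0],r[0][1],220])
E
```

```text
143 ((501.067626953125, -310.5389709472656), (39.12267303466797, 24.486536026000977), 14.45196533203125) 99.66541392837553
t 10.5 pos [563.8 -46.1 194.7] tooly 3.84 tilt z [ 1.1e-03 -1.0e-04 -1.0e+00] F [ 0.5 -0.3  0. ] w 85.8 q6 -0.25
dx dy dz [-259.6  -80.3  -25.3]
```

Call:
{"op": "servo_tool", "data": {
  "moves": [
    {"wx":0,"wy":0,"wz":0,"dx":-43,"dy":-13,"dz":-5,"hand":1},
    {"wx":0,"wy":0,"wz":0,"dx":-43,"dy":-13,"dz":0,"hand":1},
    {"wx":0,"wy":0,"wz":0,"dx":-43,"dy":-13,"dz":0,"hand":1},
    {"wx":0,"wy":0,"wz":0,"dx":-43,"dy":-13,"dz":0,"hand":1},
    {"wx":0,"wy":0,"wz":0,"dx":-43,"dy":-13,"dz":0,"hand":1},
    {"wx":0,"wy":0,"wz":0,"dx":-43,"dy":-13,"dz":0,"hand":1},
    {"wx":0,"wy":0,"wz":8,"dx":0,"dy":0,"dz":0,"hand":1},
    {"wx":0,"wy":0,"wz":8,"dx":0,"dy":0,"dz":0,"hand":1},
    {"wx":0,"wy":0,"wz":8,"dx":0,"dy":0,"dz":0,"hand":1},
    {"wx":0,"wy":0,"wz":8,"dx":0,"dy":0,"dz":0,"hand":1},
    {"wx":0,"wy":0,"wz":8,"dx":0,"dy":0,"dz":0,"hand":1},
    {"wx":0,"wy":0,"wz":8,"dx":0,"dy":0,"dz":0,"hand":1}
  ]
}}

```text
time_s: 11.7
position: [503.3, -309.0, 199.9]
orientation: [0.001, 0.922, 0.387, 0.0]
contact_force: [0.8, -0.4, 0.2]
gripper_width: 85.6
```

Call:
{"op": "servo_tool", "data": {
  "moves": [
    {"wx":0,"wy":0,"wz":8,"dx":0,"dy":0,"dz":0,"hand":1},
    {"wx":0,"wy":0,"wz":8,"dx":0,"dy":0,"dz":0,"hand":1},
    {"wx":0,"wy":0,"wz":8,"dx":0,"dy":0,"dz":0,"hand":1},
    {"wx":0,"wy":0,"wz":7,"dx":0,"dy":0,"dz":0,"hand":1},
    {"wx":0,"wy":0,"wz":0,"dx":0,"dy":0,"dz":0,"hand":1},
    {"wx":0,"wy":0,"wz":0,"dx":0,"dy":0,"dz":0,"hand":1}
  ]
}}

```text
time_s: 12.3
position: [503.1, -309.1, 199.5]
orientation: [0.0, 0.991, 0.131, 0.0]
contact_force: [-0.4, 0.2, 0.3]
gripper_width: 85.7
```

```bash

python3 - <<'E'
from h import *
d=cam('wrist','w7.png')
V,U=np.mgrid[0:300,200:430]; p=depthpts(d,U.ravel(),V.ravel(),True)
t=p[(p[:,2]>97)&(p[:,2]<103)&(abs(p[:,0]-501)<40)&(abs(p[:,1]+310)<40)]; r=cv2.minAreaRect(t[:,:2].astype(np.float32)); print(len(t),r,t.mean(0))
f=p[(p[:,2]>48)&(p[:,2]<54)&(abs(p[:,0]-501)<40)&(abs(p[:,1]+310)<40)]; print(len(f),cv2.minEnclosingCircle(f[:,:2].astype(np.float32)))
plan([t[:,0].mean(),t[:,1].mean(),84],-75.5)
E
```

```text
1511 ((501.01544189453125, -309.4631042480469), (39.07687759399414, 23.77013397216797), 17.005292892456055) [ 501.83206878 -309.40806837   99.09906311]
924 ((501.1832580566406, -309.8560791015625), 25.121578216552734)
t 12.35 pos [ 503.  -309.2  199.3] tooly -74.98 tilt z [ 6.e-04 -4.e-04 -1.e+00] F [0.4 0.6 0.1] w 85.3 q6 0.66
dx dy dz [ -1.2  -0.2 115.3] wz 0.52
```

View pics/w7.png

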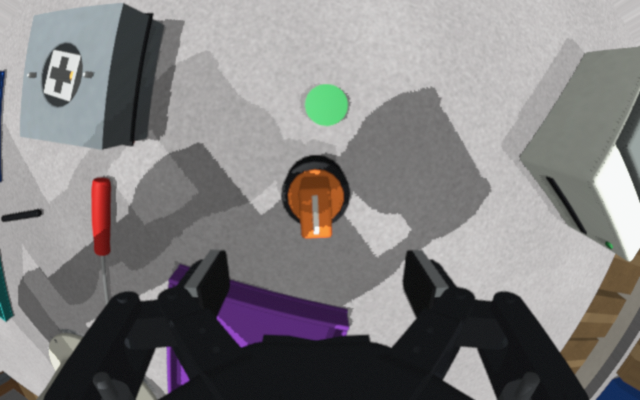

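The wrist view shows the orange head at (316,215) between the fingers, its long side across the jaw direction, with the green spool clear at (327,105). I'll descend and grip.

Call:
{"op": "servo_tool", "data": {
  "moves": [
    {"wx":0,"wy":0,"wz":0,"dx":-2,"dy":0,"dz":35,"hand":1},
    {"wx":0,"wy":0,"wz":0,"dx":0,"dy":0,"dz":35,"hand":1},
    {"wx":0,"wy":0,"wz":0,"dx":0,"dy":0,"dz":25,"hand":1},
    {"wx":0,"wy":0,"wz":0,"dx":0,"dy":0,"dz":14,"hand":1},
    {"wx":0,"wy":0,"wz":0,"dx":0,"dy":0,"dz":5,"hand":1},
    {"wx":0,"wy":0,"wz":0,"dx":0,"dy":0,"dz":0,"hand":1}
  ]
}}

```text
time_s: 12.95
position: [501.0, -310.0, 85.0]
orientation: [0.0, 0.992, 0.129, 0.0]
contact_force: [0.8, -0.6, 1.0]
gripper_width: 85.2
```

Call:
{"op": "servo_tool", "data": {
  "moves": [
    {"wx":0,"wy":0,"wz":0,"dx":0,"dy":0,"dz":0,"hand":0},
    {"wx":0,"wy":0,"wz":0,"dx":0,"dy":0,"dz":0,"hand":0},
    {"wx":0,"wy":0,"wz":0,"dx":0,"dy":0,"dz":0,"hand":0},
    {"wx":0,"wy":0,"wz":0,"dx":0,"dy":0,"dz":0,"hand":0},
    {"wx":0,"wy":0,"wz":0,"dx":0,"dy":0,"dz":0,"hand":0},
    {"wx":0,"wy":0,"wz":0,"dx":0,"dy":0,"dz":0,"hand":0}
  ]
}}

```text
time_s: 13.55
position: [501.0, -310.1, 85.4]
orientation: [0.0, 0.992, 0.129, 0.0]
contact_force: [-1.5, 0.4, 7.5]
gripper_width: 23.4
```

```bash

python3 - <<'E'
from h import *
plan([501.2,-309.5,84],-75.5)
cam('wrist','w8.png')
E
```

```text
t 13.55 pos [ 501.  -310.1   85.4] tooly -75.21 tilt z [ 6.e-04 -5.e-04 -1.e+00] F [-1.5  0.4  7.5] w 23.4 q6 0.66
dx dy dz [ 0.3 -0.5  1.4] wz 0.29
```

View pics/w8.png

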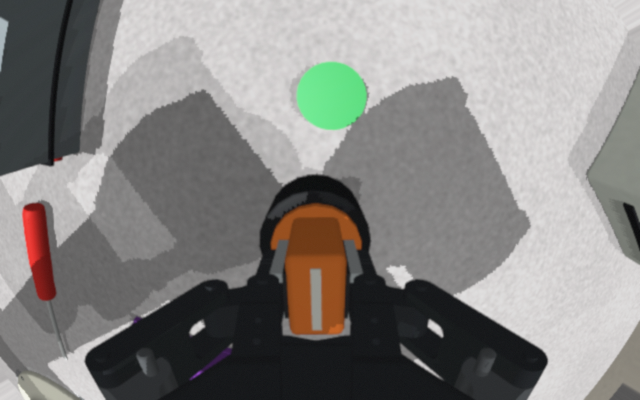

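The wrist view shows the head gripped squarely at (316,280), opening 23.4 mm. I'll lift and check the hold before carrying it.

Call:
{"op": "servo_tool", "data": {
  "moves": [
    {"wx":0,"wy":0,"wz":0,"dx":0,"dy":0,"dz":-10,"hand":0},
    {"wx":0,"wy":0,"wz":0,"dx":0,"dy":0,"dz":-20,"hand":0},
    {"wx":0,"wy":0,"wz":0,"dx":0,"dy":0,"dz":-25,"hand":0},
    {"wx":0,"wy":0,"wz":0,"dx":0,"dy":0,"dz":-30,"hand":0},
    {"wx":0,"wy":0,"wz":0,"dx":0,"dy":0,"dz":-25,"hand":0},
    {"wx":0,"wy":0,"wz":0,"dx":18,"dy":-34,"dz":0,"hand":0},
    {"wx":0,"wy":0,"wz":0,"dx":19,"dy":-34,"dz":0,"hand":0},
    {"wx":0,"wy":0,"wz":0,"dx":18,"dy":-34,"dz":0,"hand":0},
    {"wx":0,"wy":0,"wz":0,"dx":19,"dy":-34,"dz":0,"hand":0},
    {"wx":0,"wy":0,"wz":0,"dx":18,"dy":-34,"dz":0,"hand":0},
    {"wx":0,"wy":0,"wz":0,"dx":0,"dy":0,"dz":0,"hand":0}
  ]
}}

```text
time_s: 14.7
position: [546.8, -118.1, 195.4]
orientation: [-0.0, 0.991, 0.13, 0.0]
contact_force: [0.3, -0.7, -1.7]
gripper_width: 23.5
```

```bash

python3 - <<'E'
from h import *
plan([565.3,-45.5,195],-95.8)
cam('side','side3.png'); cam('scene','s9.png')
E
```

```text
t 14.7 pos [ 546.8 -118.1  195.4] tooly -75.03 tilt z [ 2.e-04  1.e-03 -1.e+00] F [ 0.3 -0.7 -1.7] w 23.5 q6 0.99
dx dy dz [ 36.6 -65.4   0.5] wz 20.77
```

View pics/side3.png

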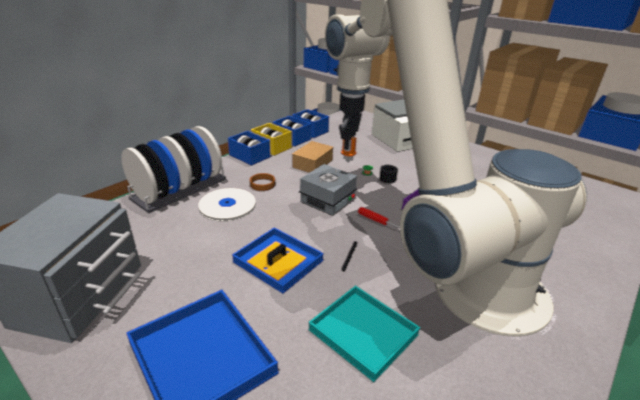

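The side view shows the hub hanging upright at (348,150), and the cover still flat in its tray at (278,260). On to the socket, then turn.

Call:
{"op": "servo_tool", "data": {
  "moves": [
    {"wx":0,"wy":0,"wz":0,"dx":18,"dy":-33,"dz":0,"hand":0},
    {"wx":0,"wy":0,"wz":0,"dx":18.5,"dy":-32.5,"dz":0,"hand":0},
    {"wx":0,"wy":0,"wz":7,"dx":0,"dy":0,"dz":0,"hand":0},
    {"wx":0,"wy":0,"wz":7,"dx":0,"dy":0,"dz":0,"hand":0},
    {"wx":0,"wy":0,"wz":6.8,"dx":0,"dy":0,"dz":0,"hand":0},
    {"wx":0,"wy":0,"wz":0,"dx":0,"dy":0,"dz":0,"hand":0},
    {"wx":0,"wy":0,"wz":0,"dx":0,"dy":0,"dz":0,"hand":0}
  ]
}}

```text
time_s: 15.5
position: [564.9, -50.2, 195.0]
orientation: [0.0, 0.999, -0.051, 0.0]
contact_force: [-0.3, -0.1, -1.8]
gripper_width: 23.5
```

```bash

python3 - <<'E'
from h import *
plan([565.3,-45.5,195],-95.8)
d=cam('wrist','w10.png'); s=cam('scene','s10.png')
cv2.imwrite('pics/s10c.png',cv2.cvtColor(cv2.resize(s['image'][190:310,250:370],None,fx=5,fy=5,interpolation=cv2.INTER_CUBIC),cv2.COLOR_RGB2BGR))
E
```

```text
t 15.5 pos [564.9 -50.2 195. ] tooly -95.87 tilt z [ 1.e-04 -1.e-04 -1.e+00] F [-0.3 -0.1 -1.8] w 23.5 q6 1.48
dx dy dz [-0.1 -4.8 -0. ] wz -0.07
```

View pics/w10.png

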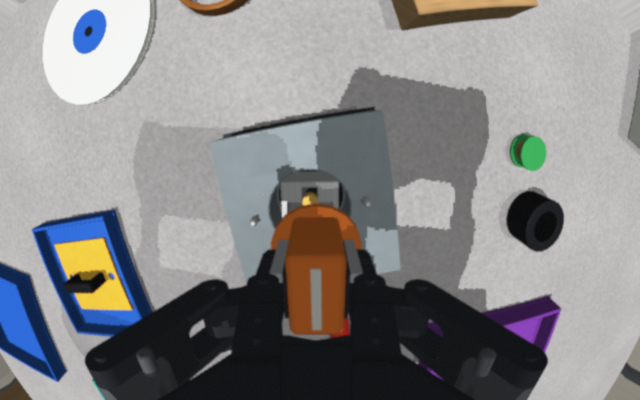

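View pics/s10c.png

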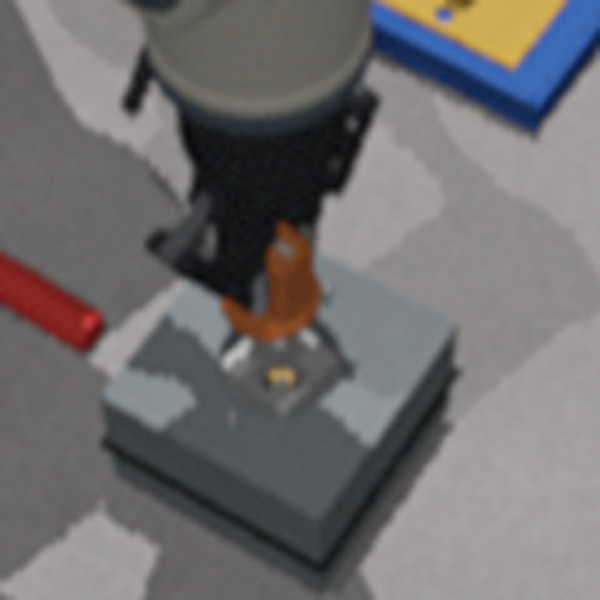

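The socket block is square to the gripper (edge at rows 172, cols 280-340). I'll correct the 4.8 mm offset and lower the nose into the mouth.

Call:
{"op": "servo_tool", "data": {
  "moves": [
    {"wx":0,"wy":0,"wz":0,"dx":0,"dy":-4.8,"dz":0,"hand":0},
    {"wx":0,"wy":0,"wz":0,"dx":0,"dy":0,"dz":15,"hand":0},
    {"wx":0,"wy":0,"wz":0,"dx":0,"dy":0,"dz":10,"hand":0},
    {"wx":0,"wy":0,"wz":0,"dx":0,"dy":0,"dz":5,"hand":0},
    {"wx":0,"wy":0,"wz":0,"dx":0,"dy":0,"dz":4,"hand":0},
    {"wx":0,"wy":0,"wz":0,"dx":0,"dy":0,"dz":4,"hand":0},
    {"wx":0,"wy":0,"wz":0,"dx":0,"dy":0,"dz":2,"hand":0},
    {"wx":0,"wy":0,"wz":0,"dx":0,"dy":0,"dz":0,"hand":0}
  ]
}}

```text
time_s: 16.4
position: [565.4, -44.7, 154.7]
orientation: [-0.0, 0.999, -0.052, -0.0]
contact_force: [-0.1, 1.1, -2.4]
gripper_width: 23.5
```

```bash

python3 - <<'E'
from h import *
plan([565.3,-45.5,129.4],-95.8)
d=cam('wrist','w11.png')
cv2.imwrite('pics/w11c.png',cv2.cvtColor(cv2.resize(d['image'][100:340,190:430],None,fx=2.5,fy=2.5,interpolation=cv2.INTER_CUBIC),cv2.COLOR_RGB2BGR))
E
```

```text
t 16.4 pos [565.4 -44.7 154.7] tooly -96.01 tilt z [-2.e-04  0.e+00 -1.e+00] F [-0.1  1.1 -2.4] w 23.5 q6 1.49
dx dy dz [-0.   0.9 25.3] wz -0.21
```

View pics/w11c.png

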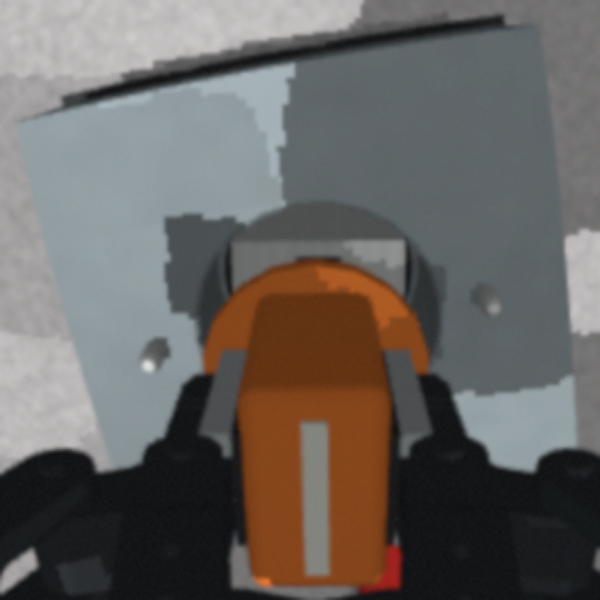

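The crop shows the block's back edge level and centred at col 319, against the flange centre at 317. That fits the +0.7 mm correction. Easing the ribs in.

Call:
{"op": "servo_tool", "data": {
  "moves": [
    {"wx":0,"wy":0,"wz":0,"dx":0,"dy":0.7,"dz":0,"hand":0},
    {"wx":0,"wy":0,"wz":0,"dx":0,"dy":0,"dz":2,"hand":0},
    {"wx":0,"wy":0,"wz":0,"dx":0,"dy":0,"dz":2,"hand":0},
    {"wx":0,"wy":0,"wz":0,"dx":0,"dy":0,"dz":1,"hand":0},
    {"wx":0,"wy":0,"wz":0,"dx":0,"dy":0,"dz":1,"hand":0},
    {"wx":0,"wy":0,"wz":0,"dx":0,"dy":0,"dz":1,"hand":0},
    {"wx":0,"wy":0,"wz":0,"dx":0,"dy":0,"dz":0,"hand":0}
  ]
}}

```text
time_s: 17.15
position: [565.3, -45.4, 147.6]
orientation: [-0.0, 0.999, -0.053, -0.0]
contact_force: [0.4, 0.2, -1.0]
gripper_width: 23.5
```

Call:
{"op": "servo_tool", "data": {
  "moves": [
    {"wx":0,"wy":0,"wz":0,"dx":0,"dy":0,"dz":1.5,"hand":0},
    {"wx":0,"wy":0,"wz":0,"dx":0,"dy":0,"dz":1.5,"hand":0},
    {"wx":0,"wy":0,"wz":0,"dx":0,"dy":0,"dz":1.5,"hand":0},
    {"wx":0,"wy":0,"wz":0,"dx":0,"dy":0,"dz":0,"hand":0}
  ]
}}

```text
time_s: 17.55
position: [565.3, -45.4, 143.0]
orientation: [-0.0, 0.999, -0.053, -0.0]
contact_force: [-0.4, -0.1, 0.0]
gripper_width: 23.4
```

Call:
{"op": "servo_tool", "data": {
  "moves": [
    {"wx":0,"wy":0,"wz":0,"dx":0,"dy":0,"dz":2,"hand":0},
    {"wx":0,"wy":0,"wz":0,"dx":0,"dy":0,"dz":2,"hand":0},
    {"wx":0,"wy":0,"wz":0,"dx":0,"dy":0,"dz":0,"hand":0}
  ]
}}

```text
time_s: 17.85
position: [565.6, -45.4, 139.2]
orientation: [0.0, 0.999, -0.052, 0.0]
contact_force: [0.0, -0.9, 3.0]
gripper_width: 22.9
```

The ejector is engaged (about 4-5 N) and the ribs went in without resistance. Pushing further.

Call:
{"op": "servo_tool", "data": {
  "moves": [
    {"wx":0,"wy":0,"wz":0,"dx":0,"dy":0,"dz":2,"hand":0},
    {"wx":0,"wy":0,"wz":0,"dx":0,"dy":0,"dz":2,"hand":0},
    {"wx":0,"wy":0,"wz":0,"dx":0,"dy":0,"dz":2,"hand":0},
    {"wx":0,"wy":0,"wz":0,"dx":0,"dy":0,"dz":1,"hand":0},
    {"wx":0,"wy":0,"wz":0,"dx":0,"dy":0,"dz":1,"hand":0},
    {"wx":0,"wy":0,"wz":0,"dx":0,"dy":0,"dz":0,"hand":0}
  ]
}}

```text
time_s: 18.45
position: [565.5, -45.4, 131.2]
orientation: [0.0, 0.999, -0.053, 0.0]
contact_force: [-0.4, 1.4, 6.0]
gripper_width: 23.5
```

Call:
{"op": "servo_tool", "data": {
  "moves": [
    {"wx":0,"wy":0,"wz":0,"dx":0,"dy":0,"dz":0.5,"hand":0},
    {"wx":0,"wy":0,"wz":0,"dx":0,"dy":0,"dz":0.5,"hand":0},
    {"wx":0,"wy":0,"wz":0,"dx":0,"dy":0,"dz":0,"hand":0}
  ]
}}

```text
time_s: 18.75
position: [565.6, -45.4, 130.3]
orientation: [0.0, 0.999, -0.053, 0.0]
contact_force: [0.1, 0.3, 6.9]
gripper_width: 23.5
```

Call:
{"op": "servo_tool", "data": {
  "moves": [
    {"wx":0,"wy":0,"wz":0,"dx":0,"dy":0,"dz":0.5,"hand":0},
    {"wx":0,"wy":0,"wz":0,"dx":0,"dy":0,"dz":0.5,"hand":0},
    {"wx":0,"wy":0,"wz":0,"dx":0,"dy":0,"dz":0,"hand":0}
  ]
}}

```text
time_s: 19.05
position: [565.6, -45.4, 129.4]
orientation: [0.0, 0.999, -0.052, 0.0]
contact_force: [-0.9, -0.5, 7.0]
gripper_width: 23.4
```

Call:
{"op": "servo_tool", "data": {
  "moves": [
    {"wx":0,"wy":0,"wz":0,"dx":0,"dy":0,"dz":0.5,"hand":0},
    {"wx":0,"wy":0,"wz":0,"dx":0,"dy":0,"dz":0,"hand":0}
  ]
}}

```text
time_s: 19.25
position: [565.5, -45.4, 129.4]
orientation: [0.0, 0.999, -0.052, 0.0]
contact_force: [-3.6, -0.3, 15.5]
gripper_width: 23.1
```

The force jumped to 15.5 N with no further travel, at exactly the predicted home height (129.4 mm). I'll add a little preload and check.

Call:
{"op": "servo_tool", "data": {
  "moves": [
    {"wx":0,"wy":0,"wz":0,"dx":0,"dy":0,"dz":0.5,"hand":0},
    {"wx":0,"wy":0,"wz":0,"dx":0,"dy":0,"dz":0,"hand":0},
    {"wx":0,"wy":0,"wz":0,"dx":0,"dy":0,"dz":0,"hand":0}
  ]
}}

```text
time_s: 19.55
position: [565.6, -45.4, 129.3]
orientation: [0.0, 0.999, -0.052, 0.001]
contact_force: [-6.6, 0.9, 25.3]
gripper_width: 23.6
```

```bash

python3 - <<'E'
from h import *
plan([565.3,-45.5,129.4],-95.8)
d=cam('wrist','w12.png'); s=cam('scene','s12.png')
V,U=np.mgrid[180:250,260:370]; p=depthpts(d,U.ravel(),V.ravel(),True)
hsv=cv2.cvtColor(d['image'],cv2.COLOR_RGB2HSV)[180:250,260:370].reshape(-1,3)
o=(hsv[:,0]>3)&(hsv[:,0]<18)&(hsv[:,1]>140)&(p[:,2]<105)&(p[:,2]>85); print('flange top z',o.sum(),np.median(p[o,2]))
a=s['image'][195:305,250:370]; b=d['image'][100:300,190:430]
a=cv2.resize(a,(400,367),interpolation=cv2.INTER_CUBIC); b=cv2.resize(b,(400,333),interpolation=cv2.INTER_CUBIC); b=cv2.copyMakeBorder(b,0,34,0,0,cv2.BORDER_CONSTANT)
cv2.imwrite('pics/c12.png',cv2.cvtColor(np.hstack([a,b]),cv2.COLOR_RGB2BGR))
E
```

```text
t 19.55 pos [565.6 -45.4 129.3] tooly -96.01 tilt z [ 1.1e-03 -2.0e-04 -1.0e+00] F [-6.6  0.9 25.3] w 23.6 q6 1.49
dx dy dz [-0.3  0.2 -0.1] wz -0.21
flange top z 1588 95.17656042836052
```

View pics/c12.png

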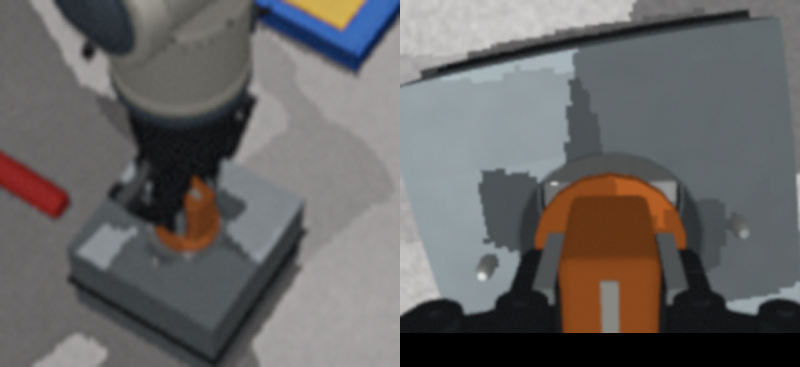

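View pics/s12.png

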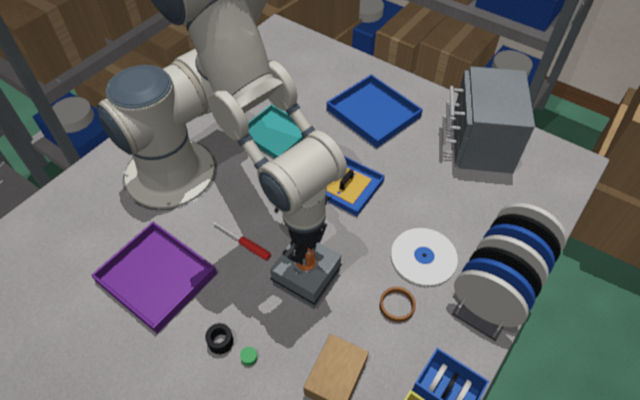

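The flange sits flush on the socket: its top is at z=95.2 mm against 95 expected. The cover is in the tray at (345,183) and the bystanders haven't moved. Handing in.

```bash
python3 -c "
from station import ctrl
print(ctrl.finish_job())"
```

```text
the job is handed in; nothing more can be done
None
```

I handed the job in at about 19.7 s. The cover is lying in the blue tray, and the hub is fully home in the drive socket with the gripper still holding it and pressing down.

- **Cover:** I lifted it straight off the pins and laid it in the smaller blue tray (about 180 x 166 mm; the larger one is about 223 x 246 mm). After I let go, the plate top measured about 9 mm up all over, so it lies flat on the tray floor inside the walls. It touched down with about 14 N.
- **Hub:** I took it from the stand and turned it about 21° to line up with the cross (-6°). It went in with no resistance before the spring. At the end:
  - The tool stopped at 129.3 mm, against 129.4 mm expected for fully home.
  - The flange top measured 95.2 mm, against 95 mm expected when flush.
  - The push is about 25 N against the spring's roughly 9 N.
- **Disagreements:** The scene and side cameras differed by about 5 mm on the tray centre, so I used the average. My estimate from the two drive pins put the socket centre about 3 mm off in y; I ignored it and used the cross itself. The first two move calls were refused for missing keys and nothing moved.
- **Other objects:** Nothing else on the table looked out of place in the last picture. I couldn't read the ejector's travel directly; I judged it from height and force.

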